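# Clamp a board with the holder's turnbuckle

## Task

Clamp the loose circuit board in the blue board holder: turn the brass turnbuckle by pushing its red-tipped spokes, upper side away from the robot, until it comes up against its stop and both jaws grip the board. Do not touch the board itself, and leave the other things on the bench where they are.

Things in the scene. Friction and masses are not known exactly. Their poses are not given: they have to be found in the camera images.
- board_holder: Self-centring board holder bolted to the bench: blue base plate 164 (x) by 230 (y) by 12 mm high. Origin: centre of its underside on the bench. Its own x points from the turnbuckle side (near the robot) to the board side, z up; the jaws slide along its y.
- hub (a point): Middle of the brass turnbuckle, 45 mm to the holder's -x of its origin, 70 mm above the bench; axes as the holder's. Sleeve along y, 70 mm long, 20 mm thick; hub 27 mm thick. Five steel spokes 8 mm thick, 72 degrees apart in the upright plane y = 0, each with a red 12 mm ball, ball centre 45 mm from the axis. Posts holding the two threaded rods stand beyond 46 mm each side, 84 mm high.
- turnbuckle (a joint): Angle of the turnbuckle, rad. At 0 (jaws fully open) one spoke points straight up; it grows as upper spokes are pushed to the holder's +x, drawing both ends in by 3.83 mm each per rad. Starts at 0 to 1. Hard stop at 4.7. A spoke needs 3 to 8 N at 30 to 45 mm from the axis and stays where left; one leaning over 30 degrees towards the pushing finger may jam by friction.
- bed (a point): Centre of the top of the fixed black bed (44 by 40 mm) the board lies on, midway between the jaws, 36 mm above the bench, 45 mm to the holder's +x of its origin; axes as the holder's.
- board: Loose green circuit board with parts on it, 52 (x) by 68 (y) mm, bare board 4 mm thick, 16 mm high with its parts, lying on the bed, at first askew and off-centre. Origin: within 1 mm of the centre of its underside; its y runs towards the jaws.
- jaw_left: Left jaw (+y of the holder): dark rubber pad 48 mm long, 28 mm high, with its face towards the board. Origin: on its face, at the middle of the pad, 47 mm above the bench; as the jaws stand open the face is 49.5 mm from the holder's mid-plane. Spring-backed: it yields up to 6 mm, 2.4 N at first and 1.2 N more per mm.
- jaw_right: Right jaw (-y of the holder), the mirror image of the left one.
- green_screwdriver: Bystander: screwdriver with green handle, 129x17x18 mm, lying flat. Origin: centre of its underside.
- battery: Bystander: black 9 V block battery with tan end, 49x27x18 mm, lying flat. Origin: centre of its underside.
- relay: Bystander: clear relay, 28x21x36 mm, standing. Origin: centre of its underside.
- bobbin: Bystander: yellow braid bobbin, 41x71x11 mm, lying flat. Origin: centre of its underside.
- capacitor: Bystander: blue capacitor can, 25x25x44 mm, standing. Origin: centre of its underside.
- marker_pen: Bystander: white marker pen with red cap, 128x12x12 mm, lying flat. Origin: centre of its underside.

How it is judged:
At the end, for the whole second after the job is handed in: The turnbuckle is within 0.35 rad of its stop (reads over 4.35), each jaw presses on the board with over 1.5 N, and the board lies at rest on the bed (its underside no more than 6 mm above the bed), centred within 4 mm between the jaws and square to them within 0.06 rad (value of joint turnbuckle above 4.35 rad and contact force between board and jaw_left above 1.5 N and contact force between board and jaw_right above 1.5 N and y of board in the frame of bed between -0.004 and 0.004 m and z of board in the frame of bed between -0.004 and 0.006 m and angle between the y axis of board and the y axis of board_holder, either way round below 0.06 rad and linear speed of board below 0.02 m/s); the robot touches nothing.
It fails at once if the robot presses on the board with more than 2 N (contact force between any of the arm, the fingers and board above 2 N).
It fails at once if a bystander is moved more than 30 mm (distance of any of green_screwdriver, battery, relay, bobbin, capacitor, marker_pen from where it was at the start of the episode above 0.03 m).
It also fails if it takes over 48 s, if anything falls off the work surface, if the arm or the gripper's body presses on something with over 40 N, if the wrist force passes 120 N, or if a joint passes its speed limit or range.

## Robot

A 6-joint arm with a two-finger parallel gripper is mounted at the origin on a cart in front of the work surface, level with it; the furniture and walls round the work are solid. World frame = base frame: x ahead of the robot, y to its left, z up, the work surface at z = 0. Lengths are in m, angles in rad, forces in N, time in s.
With the tool pointing down it reaches from about 0.225 to 0.875 m from the base axis. Payload 3.4 kg.
Tool frame: the origin (TCP) lies between the finger pads; the fingertips stand 11 mm ahead of it and the grasp point (between the pads) lies 8 mm behind it; z points along the fingers, y is the direction in which the jaws open and shut (so a half turn about z gives the same grasp; the last joint's range is limited). The gripper opens to 85 mm and grips with 20 to 120 N. Pads are 22 mm wide; open, the fingers measure 114 mm over their backs; the gripper's body (76 mm by 85 mm) begins 54 mm behind the grasp point. The pads swing forward as they close: fully open they stand 13 mm farther back than shut.
Start: joints at [-1.465, 0.276, 1.505, -0, 1.361, -0.121], TCP at [0.129, -0.56, 0.242] pointing down, gripper open.
Joint ranges: [-2.89, 2.89], [-0.75, 2.08], [0.22, 2.7], [-1.18, 4.32], [0.11, 2.71], [-2.7, 2.7]. Speed limits (rad/s): [2.57, 2.57, 3.14, 3.14, 3.14, 3.14].

## Interface

Orientations are given as a unit quaternion [w, x, y, z].
In Python, from rig import manip gives the robot as it stands. The module is installed in compiled form; this text tells all that it offers.
- The arm moves only by the tool move_arm, never from a script. Its argument "series" is a list that holds one entry, the list of rows, each a list of 7 numbers: the shift along the world's x, y, z in m, then the turn, a rotation vector about the world's x, y, z in rad, then the finger opening in m, from 0 to 0.0854. A call has 1 to 20 rows; each row shifts and turns the commanded pose from where the row before left it; what a row does not reach is not made up. A row lasts 1/12 s, in which the tool goes at most 41.7 mm and 7.16 degrees, less where a joint would pass 70% of its speed; a pose out of reach is approached as far as the arm can. A call with a gripper value outside its range is refused whole. The fingers move at their own pace and stop on an object; "newtons" is the grip in N (left out, the last holds). Time passes only in rows, so rows that do not move let the fingers close. It gives the time, the measured TCP pose, the force and the opening at its end, in the units of the state.
- manip.get_state(): the state, without advancing time (a new reading comes with each control period).
- manip.get_image(name): name is "scene" or "side" or "wrist"; returns a dict with "color" (420x560x3 uint8, red, green, blue), "fx", "fy", "cx", "cy" (pixels), "k1" (the pictures are not rectified: a ray, as slopes to the right and down, at radius r is drawn at 1 + k1 r^2 times it, then the intrinsics apply), "R" (3x3) and "t" (3): a world point X has camera coordinates R X + t; the wrist camera has in their place "tool_from_camera" (4x4, takes a point from camera to tool coordinates, whose origin is the TCP and whose axes are the flange's). Camera axes: x right, y down, z forward; pixel columns grow to the right and rows downward; lengths in m; the calibration is good to about 2 mm. A picture is of the moment at which its call begins: read the wrist's pose just before it. There is no depth.
- manip.sign_off(): hands the job in, once; it reports no verdict.
The state is a dict: "clock": time; "qpos": joint angles; "qd": joint speeds; "effort": joint torques, N m; "position": TCP position; "ee_rot": TCP orientation; "contact_force": force on the tool from outside, world axes, zero at the start; "moment": the same for the moment, N m; "width": finger opening in m.
Only numpy, scipy, OpenCV 4.12 (cv2) and the standard library are available. Lean on these libraries where they do the work, as an engineer would, in place of code of your own. Each camera call takes 0.05 s, during which the arm holds its last target.

## Working session

There is one attempt and no reset: what is moved stays moved. The work goes in short steps, Python scripts to look and compute and a tool call to move; the robot and the scene stay as the last step left them, time stands still between calls to the robot, and variables do not carry over. Pictures are saved under pics/ and viewed, and the job is handed in when it is done.

Besides the shell and the picture viewer there is one more tool, called in YAML: its name, and indented under it one key for each argument. move_arm: Moves the arm, as the interface text tells. Its arguments: {"type":"object","properties":{"series":{"type":"array"},"newtons":{"type":"number"}},"required":["series"]}

```bash
mkdir -p pics
cat > h.py <<'E'
import numpy as np, cv2
from rig import manip
def snap(name,fn):
    im=manip.get_image(name); cv2.imwrite(f'pics/{fn}.png',im['color'][:,:,::-1]); 
    d={k:np.array(v) for k,v in im.items()}; np.savez(f'pics/{fn}.npz',**d); return d
def ray(d,u,v):
    K=np.array([[d['fx'],0,d['cx']],[0,d['fy'],d['cy']],[0,0,1.]])
    p=cv2.undistortPoints(np.array([[[u,v]]],float),K,np.array([float(d['k1']),0,0,0]))[0,0]
    r=d['R'].T@np.array([p[0],p[1],1]); c=-d['R'].T@d['t']; return c,r
def onz(d,u,v,z):
    c,r=ray(d,u,v); return c+r*(z-c[2])/r[2]
def proj(d,X):
    x=d['R']@np.array(X)+d['t']; a=x[:2]/x[2]; a=a*(1+d['k1']*(a@a)); return np.array([d['fx']*a[0]+d['cx'],d['fy']*a[1]+d['cy']])
def load(fn): return dict(np.load(f'pics/{fn}.npz'))
E
python3 - <<'E'
from h import *
s=manip.get_state(); print(s)
for n in('scene','side'):
    d=snap(n,n+'0'); print(n,-d['R'].T@d['t'],d['R'][2],d['k1'],d['fx'])
E
```

```text
{'clock': 0.0, 'qpos': array([-1.46495880e+00,  2.76588165e-01,  1.50615898e+00, -4.45891595e-06,
        1.36071043e+00, -1.20988964e-01]), 'qd': array([ 0.00194351,  0.00024615, -0.00078623, -0.00059412,  0.00020721,
       -0.00019765]), 'effort': array([ 1.05314706e-03, -4.16774333e+01, -2.45803142e+01, -3.35227833e-04,
        1.05753084e-02, -5.31011480e-06]), 'position': array([ 0.12925314, -0.5597445 ,  0.2414333 ]), 'ee_rot': array([-9.32450079e-04,  9.93575124e-01,  1.13170686e-01,  4.88404722e-06]), 'contact_force': array([-0.00962154,  0.13729821,  0.63256883]), 'moment': array([ 0.00900385,  0.03416674, -0.01863663]), 'width': 0.08538361360581391}
scene [-0.70862243 -0.42493323  0.70069142] [ 0.81545075  0.38450754 -0.43265925] -0.17054429080206077 485.08067917942003
side [0.52122955 1.10535703 0.57746176] [-0.03923605 -0.88258354 -0.46851556] -0.09844989033825871 412.4049157843025
```

View pics/scene0.png

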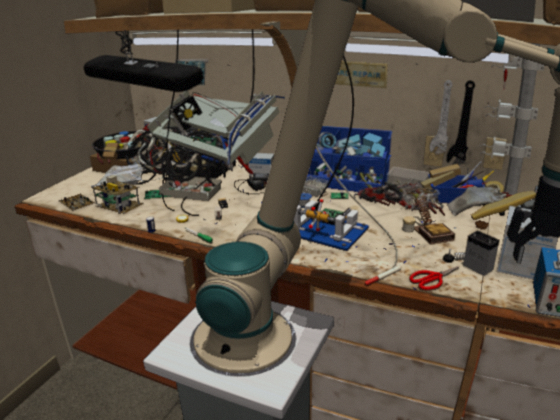

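View pics/side0.png

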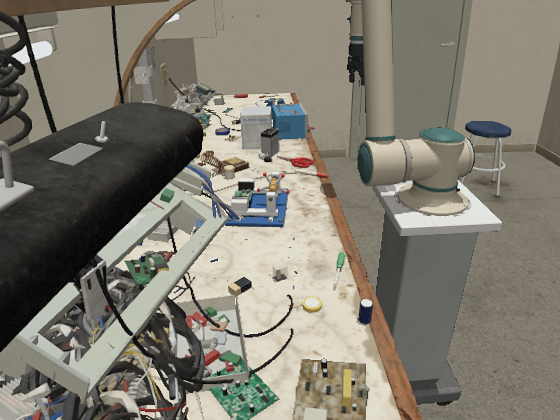

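Run:
```python
import cv2
a=cv2.imread('pics/scene0.png')[180:270,270:390]; cv2.imwrite('pics/s0c.png',cv2.resize(a,None,fx=6.6,fy=6.6,interpolation=cv2.INTER_CUBIC))
a=cv2.imread('pics/side0.png')[155:240,200:310]; cv2.imwrite('pics/d0c.png',cv2.resize(a,None,fx=7,fy=7,interpolation=cv2.INTER_CUBIC))
```

```text
(no output)
```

View pics/s0c.png

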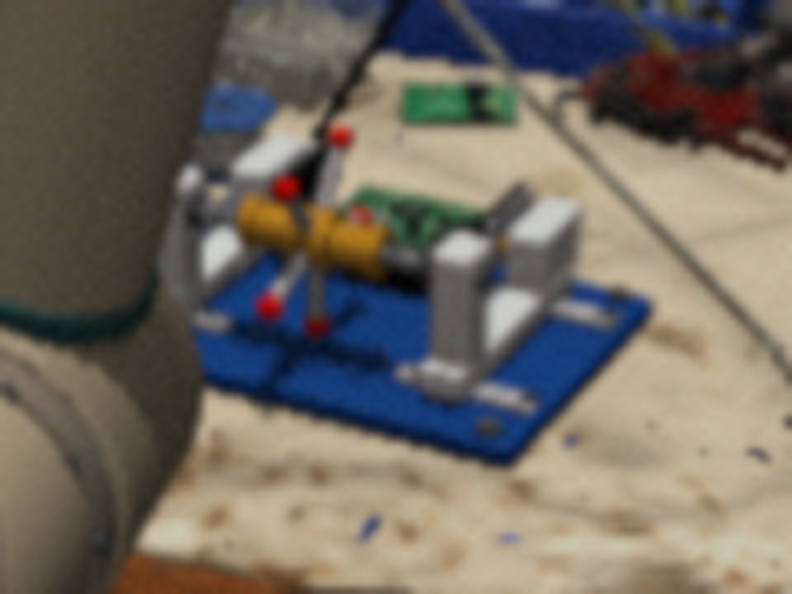

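View pics/d0c.png

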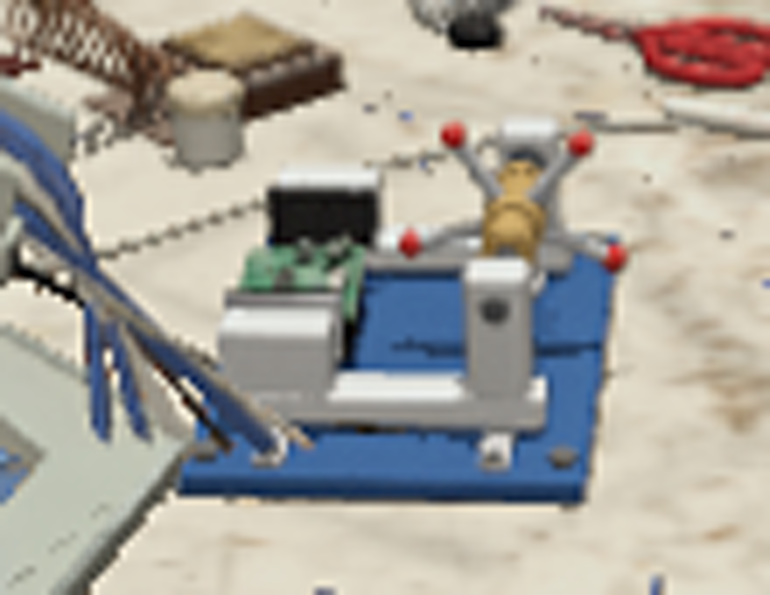

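```bash
cat > fit.py <<'E'
from h import *
from scipy.optimize import least_squares
S=load('scene0');D=load('side0')
s=lambda u,v:(270+u/6.6,180+v/6.6); q=lambda u,v:(200+u/7,155+v/7)
def W(p,l):
    c,n=np.cos(p[2]),np.sin(p[2]); return np.array([p[0]+c*l[0]-n*l[1],p[1]+n*l[0]+c*l[1],l[2]])
cor=[(D,q(585,486),(-.082,.115,.012)),(D,q(180,484),(.082,.115,.012)),(D,q(614,241),(-.082,-.115,.012)),
 (S,s(507,452),(-.082,-.115,.012)),(S,s(650,303),(.082,-.115,.012))]
bal=[(D,q(453,135)),(D,q(580,143)),(D,q(410,243)),(D,q(615,257)),(S,s(340,135)),(S,s(288,187)),(S,s(268,307)),(S,s(317,327)),(S,s(362,215))]
def ball(p,k):
    a=p[3]+k*2*np.pi/5; return W(p,(-.045+.045*np.sin(a),0,.07+.045*np.cos(a)))
def res(p,full=False):
    r=[proj(d,W(p,l))-uv for d,uv,l in cor]
    for d,uv in bal:
        e=[proj(d,ball(p,k))-uv for k in range(5)]; r.append(min(e,key=lambda x:x@x))
    return np.array(r) if full else np.array(r).ravel()
if __name__=='__main__':
    p0=onz(D,*q(390,370),.012)
    best=min((least_squares(res,[p0[0],p0[1],y,t]) for t in(0,.3,.6,.9) for y in(-.2,0,.2)),key=lambda r:r.cost)
    print(best.x,best.cost);print(res(best.x,True).round(1))
    p=best.x; print('hub',W(p,(-.045,0,.07)),'bed',W(p,(.045,0,.036)))
    for k in range(5): print(k,ball(p,k).round(4),round((p[3]+k*2*np.pi/5)*57.3%360))
E
python3 fit.py
```

```text
[ 0.53587278  0.00457854 -0.12300075  0.56366511] 13.412245372442838
[[ 0.4 -1.7]
 [-0.8 -2.3]
 [ 0.5 -2.3]
 [ 0.1 -1. ]
 [ 0.3 -1.9]
 [-0.  -0.6]
 [ 0.1 -0.6]
 [ 0.2 -0.7]
 [-0.1 -0.8]
 [-0.6 -0.1]
 [-1.1 -0.1]
 [-0.3 -0.5]
 [-0.8 -1.2]
 [-1.2  0.3]]
hub [0.49121275 0.01009962 0.07      ] bed [ 0.5805328  -0.00094255  0.036     ]
0 [0.5151 0.0071 0.108 ] 32
1 [0.5345 0.0047 0.0589] 104
2 [0.4941 0.0097 0.0251] 176
3 [0.4497 0.0152 0.0534] 248
4 [0.4627 0.0136 0.1046] 320
```

move_arm:
  series:
    - [[0.0179, 0.0285, 0, 0, 0, -0.0175, 0], [0.0179, 0.0285, 0, 0, 0, -0.0175, 0], [0.0179, 0.0285, 0, 0, 0, -0.0175, 0], [0.0179, 0.0285, 0, 0, 0, -0.0175, 0], [0.0179, 0.0285, 0, 0, 0, -0.0175, 0], [0.0179, 0.0285, 0, 0, 0, -0.0175, 0], [0.0179, 0.0285, 0, 0, 0, -0.0175, 0], [0.0179, 0.0285, 0, 0, 0, -0.0175, 0], [0.0179, 0.0285, 0, 0, 0, -0.0175, 0], [0.0179, 0.0285, 0, 0, 0, -0.0175, 0], [0.0179, 0.0285, 0, 0, 0, -0.0175, 0], [0.0179, 0.0285, 0, 0, 0, -0.0175, 0], [0.0179, 0.0285, 0, 0, 0, -0.0175, 0], [0.0179, 0.0285, 0, 0, 0, -0.0175, 0], [0.0179, 0.0285, 0, 0, 0, -0.0175, 0], [0.0179, 0.0285, 0, 0, 0, -0.0175, 0], [0.0179, 0.0285, 0, 0, 0, -0.0175, 0], [0.0179, 0.0285, 0, 0, 0, -0.0175, 0], [0.0179, 0.0285, 0, 0, 0, -0.0175, 0], [0.0179, 0.0285, 0, 0, 0, -0.0175, 0]]

```text
clock: 1.77
position: [0.4876, 0.0114, 0.242]
ee_rot: [0.0, 0.998, -0.062, -0.0]
contact_force: [0.3, -0.8, -0.1]
width: -0.0002
```

Now look with wrist and side cameras from here.

Run:
```python
from h import *
s=manip.get_state(); print(s['position'],s['ee_rot'],s['width'])
np.savez('pics/w1st.npz',p=s['position'],q=s['ee_rot'])
d=snap('wrist','w1'); print(d['tool_from_camera'])
d=snap('side','side1')
a=cv2.imread('pics/side1.png')[95:240,190:320]; cv2.imwrite('pics/d1c.png',cv2.resize(a,None,fx=4,fy=4,interpolation=cv2.INTER_CUBIC))
```

```text
[0.48759364 0.01140371 0.24204349] [ 1.18608686e-04  9.98087913e-01 -6.18095109e-02 -2.96086681e-04] -0.00015833644524818036
[[ 2.60656031e-05 -9.62664049e-01 -2.70698961e-01  6.78705215e-02]
 [ 9.99999776e-01 -1.55949826e-04  6.50881287e-04  1.21148000e-03]
 [-6.68795472e-04 -2.70698917e-01  9.62663830e-01 -1.32426568e-01]
 [ 0.00000000e+00  0.00000000e+00  0.00000000e+00  1.00000000e+00]]
```

View pics/w1.png

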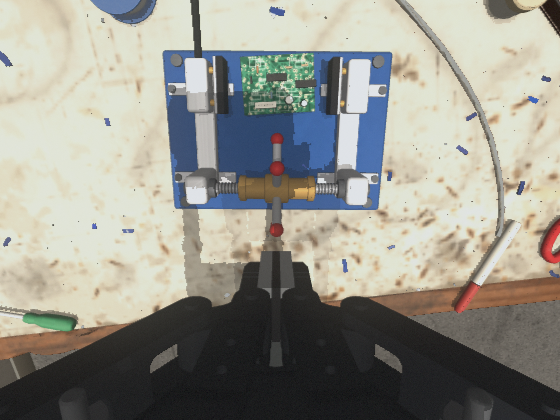

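View pics/d1c.png

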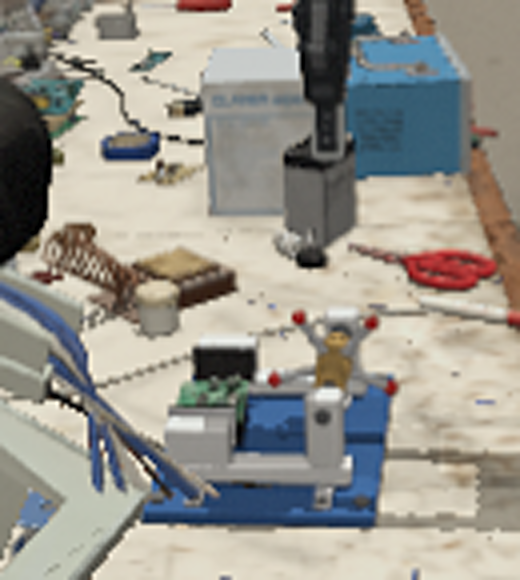

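```bash
cat > fit2.py <<'E'
from fit import *
from scipy.spatial.transform import Rotation as R
def wcam(fn,p,q):
    d=load(fn); T=d['tool_from_camera']; Rt=R.from_quat([q[1],q[2],q[3],q[0]]).as_matrix()
    Rc=Rt@T[:3,:3]; tc=Rt@T[:3,3]+p; d['R']=Rc.T; d['t']=-Rc.T@tc; return d
if __name__=='__main__':
    z=np.load('pics/w1st.npz'); d=wcam('w1',z['p'],z['q'])
    obs=[((164,52),(.082,.115,.012)),((392,52),(.082,-.115,.012)),((381,209),(-.082,-.115,.012)),((174,209),(-.082,.115,.012))]
    b=[(277,139,1),(277,168,0),(277,230,4)]
    def f(p): return np.concatenate([proj(d,W(p,l))-uv for uv,l in obs]+[proj(d,ball(p,k))-(u,v) for u,v,k in b])
    r=least_squares(f,[.536,.0046,-.123,.56]); print(r.x,f(r.x).reshape(-1,2).round(1))
    p=r.x; print('hub',W(p,(-.045,0,.07)))
E
python3 fit2.py
```

```text
[ 0.53526944  0.00225887 -0.12511859  0.57461014] [[-2.5 -1.4]
 [ 1.3 -1. ]
 [-1.8  1.1]
 [ 0.7  0.9]
 [ 0.5  0.9]
 [ 0.8  0.3]
 [ 0.6 -0.3]]
hub [0.49062121 0.00787452 0.07      ]
```

move_arm:
  series:
    - [[-0.0008, -0.0019, -0.0225, 0, 0, 0, 0], [0, 0, -0.03, 0, 0, 0, 0], [0, 0, -0.03, 0, 0, 0, 0], [0, 0, -0.02, 0, 0, 0, 0], [0, 0, -0.015, 0, 0, 0, 0], [0, 0, -0.015, 0, 0, 0, 0], [0, 0, 0, 0, 0, 0, 0]]

```text
clock: 2.45
position: [0.4843, 0.0073, 0.1072]
ee_rot: [0.0, 0.998, -0.062, -0.003]
contact_force: [0.3, 0.1, -0.2]
width: -0.0
```

```bash
cat > look.py <<'E'
import sys
from h import *
n=sys.argv[1]
s=manip.get_state(); print(s['clock'],s['position'],s['contact_force'])
snap('side','side'+n)
a=cv2.imread(f'pics/side{n}.png')[150:240,210:310]; cv2.imwrite(f'pics/d{n}c.png',cv2.resize(a,None,fx=6,fy=6,interpolation=cv2.INTER_CUBIC))
E
python3 look.py 2
```

```text
2.45 [0.48425944 0.00727138 0.10720099] [ 0.253962    0.12603717 -0.17136962]
```

View pics/d2c.png

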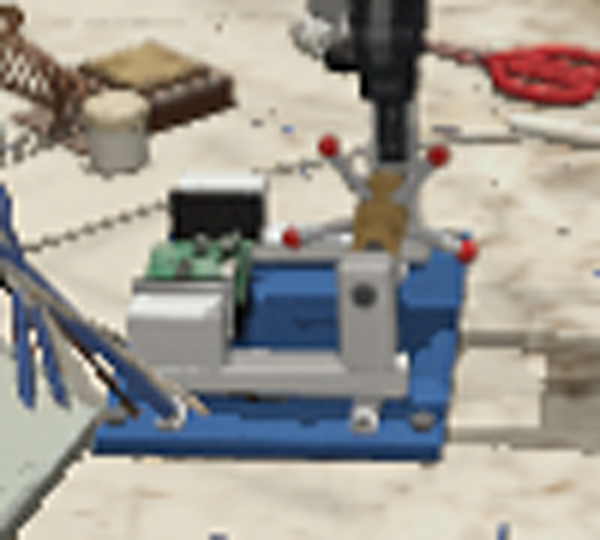

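move_arm:
  series:
    - [[0.005, 0.001, 0.0038, 0, 0, 0, 0], [0.0047, 0.0003, 0, 0, 0, 0, 0], [0.0025, -0.0003, -0.0013, 0, 0, 0, 0], [0.0025, -0.0003, -0.0014, 0, 0, 0, 0], [0.0023, -0.0003, -0.0018, 0, 0, 0, 0], [0.0023, -0.0003, -0.0018, 0, 0, 0, 0], [0.002, -0.0002, -0.0021, 0, 0, 0, 0], [0.0019, -0.0002, -0.0022, 0, 0, 0, 0], [0.0015, -0.0002, -0.0025, 0, 0, 0, 0], [0.0015, -0.0002, -0.0025, 0, 0, 0, 0], [0, 0, 0, 0, 0, 0, 0]]

```text
clock: 3.42
position: [0.5145, 0.0068, 0.0984]
ee_rot: [0.0, 0.998, -0.062, 0.002]
contact_force: [0.4, 0.5, 2.9]
width: 0.0003
```

```bash
python3 look.py 3
```

```text
3.4167 [0.51445335 0.00682115 0.09840868] [0.4446234  0.46662306 2.88849158]
```

View pics/d3c.png

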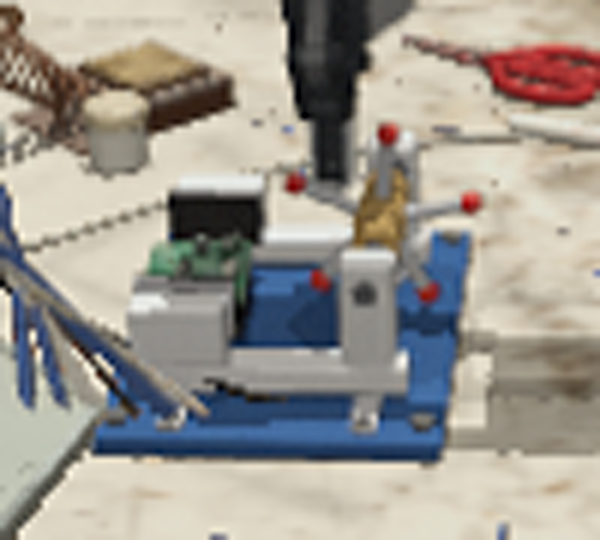

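move_arm:
  series:
    - [[0, 0, 0.015, 0, 0, 0, 0], [0, 0, 0.02, 0, 0, 0, 0], [-0.002, 0, 0.015, 0, 0, 0, 0], [-0.015, 0.002, 0, 0, 0, 0, 0], [-0.015, 0.002, 0, 0, 0, 0, 0], [-0.014, 0.0018, 0, 0, 0, 0, 0], [0, 0, -0.015, 0, 0, 0, 0], [0, 0, -0.015, 0, 0, 0, 0], [0, 0, -0.004, 0, 0, 0, 0], [0, 0, 0, 0, 0, 0, 0], [0, 0, 0, 0, 0, 0, 0]]

```text
clock: 4.38
position: [0.4667, 0.0129, 0.1139]
ee_rot: [0.0, 0.998, -0.062, -0.0]
contact_force: [0.5, 0.2, 0.4]
width: -0.0003
```

```bash
python3 look.py 4
```

```text
4.3833 [0.46666133 0.01289893 0.11394322] [0.46475561 0.19949418 0.38696724]
```

View pics/d4c.png

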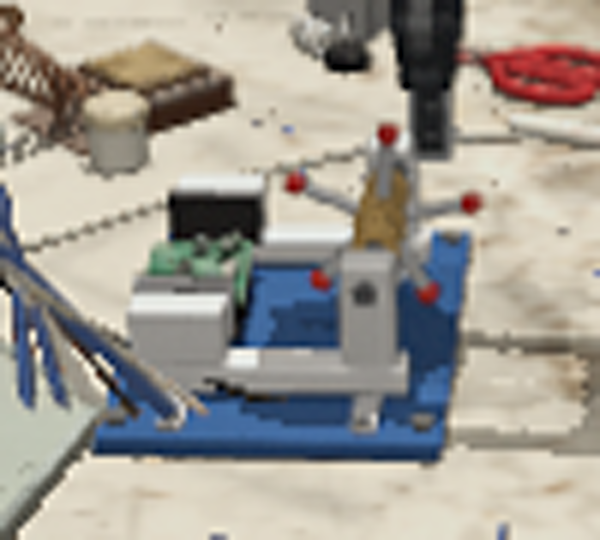

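move_arm:
  series:
    - [[0.006, -0.0007, 0, 0, 0, 0, 0], [0.004, -0.0005, 0, 0, 0, 0, 0], [0.0045, -0.0006, 0, 0, 0, 0, 0], [0.0055, -0.0007, -0.0008, 0, 0, 0, 0], [0.0055, -0.0007, -0.0018, 0, 0, 0, 0], [0.0025, -0.0003, -0.0013, 0, 0, 0, 0], [0.0025, -0.0003, -0.0014, 0, 0, 0, 0], [0.0023, -0.0003, -0.0018, 0, 0, 0, 0], [0.0023, -0.0003, -0.0018, 0, 0, 0, 0], [0.002, -0.0002, -0.0021, 0, 0, 0, 0], [0.0019, -0.0002, -0.0022, 0, 0, 0, 0], [0.0015, -0.0002, -0.0025, 0, 0, 0, 0], [0.0015, -0.0002, -0.0025, 0, 0, 0, 0], [0, 0, 0, 0, 0, 0, 0]]

```text
clock: 5.6
position: [0.5113, 0.0072, 0.0962]
ee_rot: [0.0, 0.998, -0.062, 0.002]
contact_force: [1.4, 0.1, 3.6]
width: -0.0001
```

```bash
python3 look.py 5
```

```text
5.6 [0.51133128 0.00721538 0.09621934] [1.35217264 0.09922443 3.61070154]
```

View pics/d5c.png

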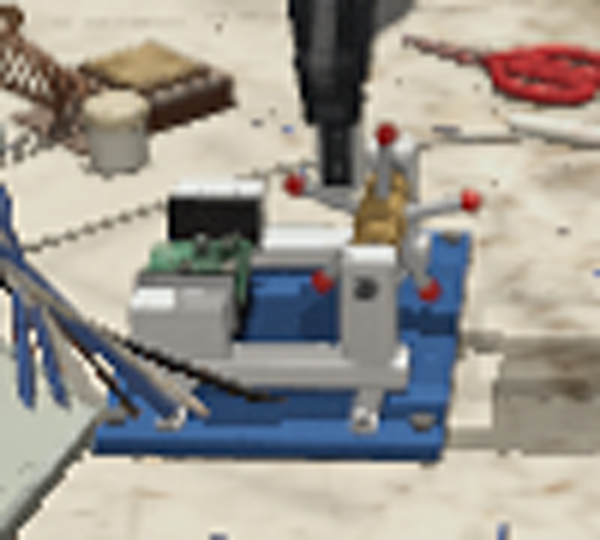

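move_arm:
  series:
    - [[0, 0, 0.015, 0, 0, 0, 0], [0, 0, 0.02, 0, 0, 0, 0], [-0.0016, 0, 0.015, 0, 0, 0, 0], [-0.015, 0.002, 0, 0, 0, 0, 0], [-0.014, 0.002, 0, 0, 0, 0, 0], [-0.014, 0.0016, 0, 0, 0, 0, 0], [0, 0, -0.015, 0, 0, 0, 0], [0, 0, -0.015, 0, 0, 0, 0], [0, 0, -0.002, 0, 0, 0, 0], [0, 0, 0, 0, 0, 0, 0]]

```text
clock: 6.48
position: [0.4633, 0.0134, 0.1129]
ee_rot: [-0.0, 0.998, -0.062, -0.001]
contact_force: [0.0, 0.0, 0.4]
width: -0.0003
```

```bash
python3 look.py 6
python3 - <<'E'
from h import *
snap('wrist','w6')
a=cv2.imread('pics/w6.png')[0:300,100:460]; cv2.imwrite('pics/w6c.png',cv2.resize(a,None,fx=2,fy=2))
E
```

```text
6.4833 [0.4633439  0.01338113 0.11293387] [0.02072274 0.00078292 0.40360961]
```

View pics/d6c.png

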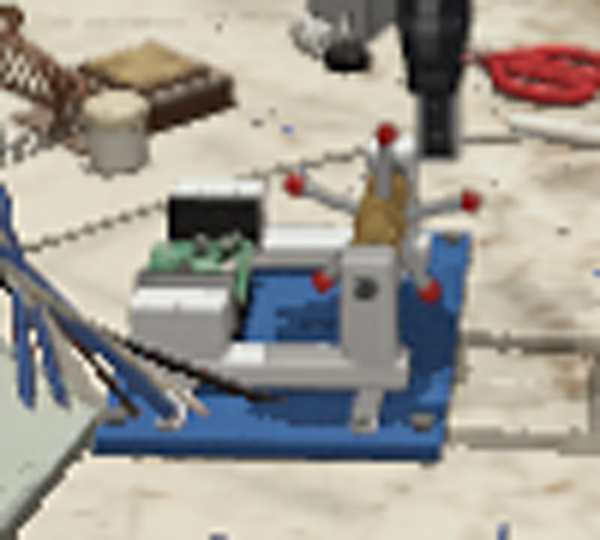

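View pics/w6c.png

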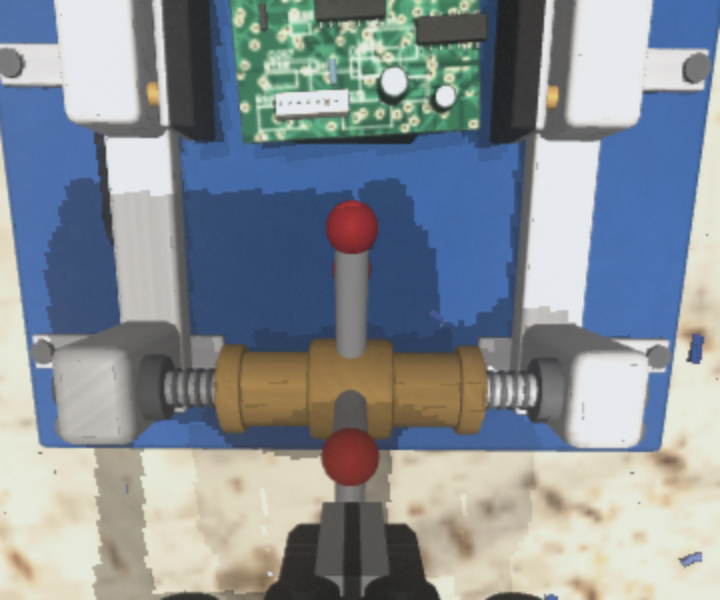

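move_arm:
  series:
    - [[0.008, -0.001, 0, 0, 0, 0, 0], [0.005, -0.0006, 0, 0, 0, 0, 0], [0.0045, -0.0006, 0.0005, 0, 0, 0, 0], [0.0055, -0.0007, -0.0008, 0, 0, 0, 0], [0.0055, -0.0007, -0.0018, 0, 0, 0, 0], [0.0025, -0.0003, -0.0013, 0, 0, 0, 0], [0.0025, -0.0003, -0.0014, 0, 0, 0, 0], [0.0023, -0.0003, -0.0018, 0, 0, 0, 0], [0.0023, -0.0003, -0.0018, 0, 0, 0, 0], [0.002, -0.0002, -0.0021, 0, 0, 0, 0], [0.0019, -0.0002, -0.0022, 0, 0, 0, 0], [0.0015, -0.0002, -0.0025, 0, 0, 0, 0], [0.0015, -0.0002, -0.0025, 0, 0, 0, 0], [0, 0, 0, 0, 0, 0, 0]]

```text
clock: 7.75
position: [0.5116, 0.0072, 0.0965]
ee_rot: [0.0, 0.998, -0.062, 0.002]
contact_force: [1.3, 0.6, 3.2]
width: 0.0001
```

```bash
python3 look.py 7
```

```text
7.75 [0.51164056 0.00723026 0.096539  ] [1.28028288 0.61321528 3.17788055]
```

View pics/d7c.png

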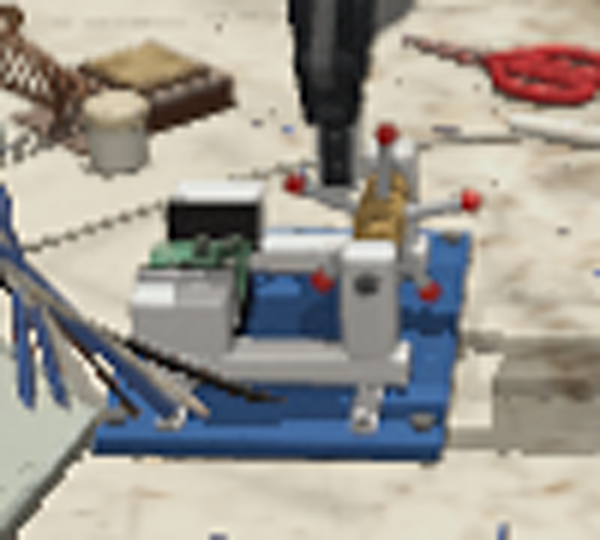

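move_arm:
  series:
    - [[0, 0, 0.015, 0, 0, 0, 0], [0, 0, 0.02, 0, 0, 0, 0], [-0.0016, 0, 0.015, 0, 0, 0, 0], [-0.015, 0.002, 0, 0, 0, 0, 0], [-0.014, 0.002, 0, 0, 0, 0, 0], [-0.014, 0.0016, 0, 0, 0, 0, 0], [0, 0, -0.015, 0, 0, 0, 0], [0, 0, -0.015, 0, 0, 0, 0], [0, 0, -0.002, 0, 0, 0, 0], [0, 0, 0, 0, 0, 0, 0], [0, 0, 0, 0, 0, 0, 0]]

```text
clock: 8.72
position: [0.4649, 0.0132, 0.1143]
ee_rot: [0.0, 0.998, -0.062, 0.0]
contact_force: [0.3, -0.4, 0.2]
width: -0.0
```

```bash
python3 look.py 8
python3 - <<'E'
from h import *
snap('wrist','w8')
a=cv2.imread('pics/w8.png')[0:300,100:460]; cv2.imwrite('pics/w8c.png',cv2.resize(a,None,fx=2,fy=2))
E
```

```text
8.7167 [0.46490223 0.01324251 0.11427346] [ 0.28962527 -0.42140848  0.19101818]
```

View pics/w8c.png

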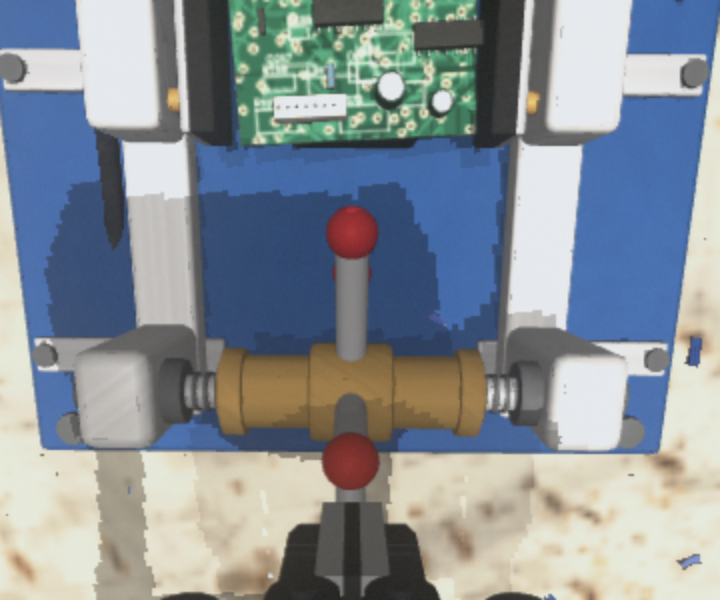

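move_arm:
  series:
    - [[0.007, -0.0009, -0.001, 0, 0, 0, 0], [0.0045, -0.0006, 0, 0, 0, 0, 0], [0.0045, -0.0006, 0, 0, 0, 0, 0], [0.0055, -0.0007, -0.0008, 0, 0, 0, 0], [0.0055, -0.0007, -0.0018, 0, 0, 0, 0], [0.0025, -0.0003, -0.0013, 0, 0, 0, 0], [0.0025, -0.0003, -0.0014, 0, 0, 0, 0], [0, 0, 0, 0, 0, 0, 0]]

```text
clock: 9.48
position: [0.4979, 0.009, 0.108]
ee_rot: [0.0, 0.998, -0.062, 0.001]
contact_force: [-2.0, 0.3, 3.6]
width: -0.0002
```

move_arm:
  series:
    - [[0.0023, -0.0003, -0.0018, 0, 0, 0, 0], [0.0023, -0.0003, -0.0018, 0, 0, 0, 0], [0, 0, 0, 0, 0, 0, 0]]

```text
clock: 9.73
position: [0.5028, 0.0083, 0.1046]
ee_rot: [0.0, 0.998, -0.062, 0.001]
contact_force: [-1.3, -0.0, 5.2]
width: 0.0001
```

move_arm:
  series:
    - [[0.001, -0.0001, -0.001, 0, 0, 0, 0], [0.0005, -0.0001, -0.0005, 0, 0, 0, 0], [0, 0, 0, 0, 0, 0, 0]]

```text
clock: 9.98
position: [0.5043, 0.0081, 0.1034]
ee_rot: [0.0, 0.998, -0.062, 0.002]
contact_force: [-0.6, 0.8, 5.2]
width: 0.0
```

move_arm:
  series:
    - [[0.001, -0.0001, -0.0012, 0, 0, 0, 0], [0, 0, 0, 0, 0, 0, 0]]

```text
clock: 10.15
position: [0.5055, 0.008, 0.1022]
ee_rot: [0.0, 0.998, -0.062, 0.002]
contact_force: [-0.9, 0.5, 6.1]
width: 0.0002
```

move_arm:
  series:
    - [[0.0008, -0.0001, -0.0012, 0, 0, 0, 0], [0, 0, 0, 0, 0, 0, 0]]

```text
clock: 10.32
position: [0.5062, 0.0079, 0.1014]
ee_rot: [0.0, 0.998, -0.062, 0.002]
contact_force: [-1.9, -0.0, 8.3]
width: 0.0001
```

```bash
python3 look.py 9
```

```text
10.3167 [0.50621355 0.00791123 0.10139702] [-1.88605693 -0.0401205   8.29519987]
```

View pics/d9c.png

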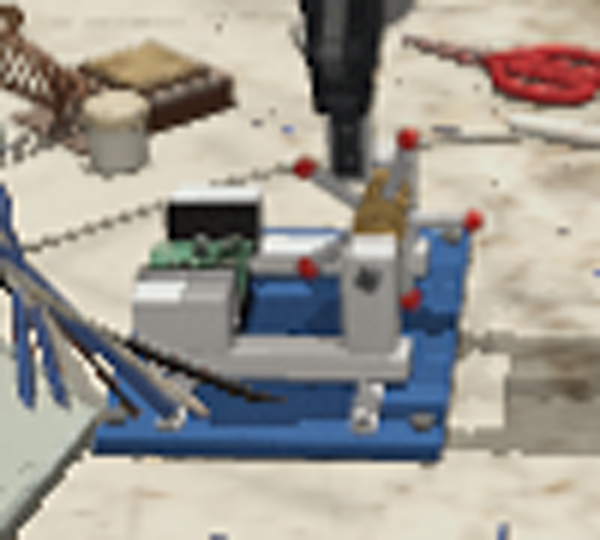

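move_arm:
  series:
    - [[0.001, -0.0001, -0.0015, 0, 0, 0, 0], [0, 0, 0, 0, 0, 0, 0]]

```text
clock: 10.53
position: [0.5064, 0.0079, 0.101]
ee_rot: [0.0, 0.998, -0.061, 0.001]
contact_force: [-6.0, 1.3, 17.6]
width: 0.0
```

move_arm:
  series:
    - [[0.001, -0.0001, -0.0015, 0, 0, 0, 0], [0, 0, 0, 0, 0, 0, 0]]

```text
clock: 10.7
position: [0.5066, 0.0079, 0.1006]
ee_rot: [0.0, 0.998, -0.061, 0.001]
contact_force: [-9.5, 0.2, 26.1]
width: 0.0002
```

Force climbs with almost no movement, so it is at the stop. I'll retreat straight up, then back, and look.

move_arm:
  series:
    - [[-0.002, 0.0002, 0.005, 0, 0, 0, 0], [0, 0, 0.02, 0, 0, 0, 0], [0, 0, 0.03, 0, 0, 0, 0], [0, 0, 0.03, 0, 0, 0, 0], [0, 0, 0.03, 0, 0, 0, 0], [-0.005, 0, 0.03, 0, 0, 0, 0], [0, 0, 0, 0, 0, 0, 0], [0, 0, 0, 0, 0, 0, 0]]

```text
clock: 11.37
position: [0.5015, 0.0079, 0.2442]
ee_rot: [0.0, 0.998, -0.062, 0.003]
contact_force: [0.9, -0.3, -1.0]
width: -0.0002
```

```bash
python3 look.py 10
python3 - <<'E'
from fit2 import *
s=manip.get_state(); snap('wrist','w10')
d=wcam('w10',s['position'],s['ee_rot'])
a=cv2.imread('pics/w10.png'); cv2.imwrite('pics/w10c.png',cv2.resize(a[0:260,130:430],None,fx=2.3,fy=2.3,interpolation=cv2.INTER_CUBIC))
p=[.5355,.003,-.124,4.7]
for k in range(5): print(k,proj(d,ball(p,k)).round(1),proj(D,ball(p,k)).round(1))
np.savez('pics/w10st.npz',p=s['position'],q=s['ee_rot'])
E
```

```text
11.3667 [0.50152243 0.00788938 0.24419953] [ 0.92922941 -0.3342528  -1.00711792]
0 [274.8 246.9] [288.8 185.8]
1 [274.7 231.9] [278.1 172.1]
2 [274.7 168.4] [260.8 176.9]
3 [274.8 159.8] [261.4 193.3]
4 [274.8 204.7] [278.4 198.6]
```

View pics/w10c.png

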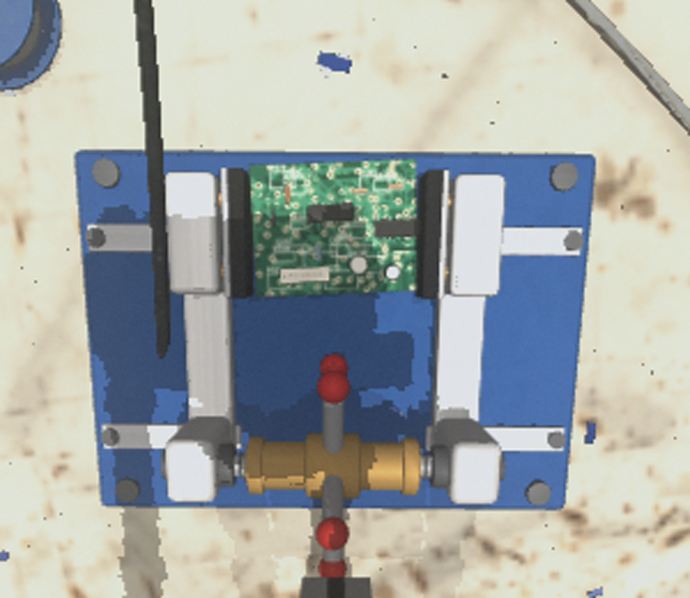

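View pics/d10c.png

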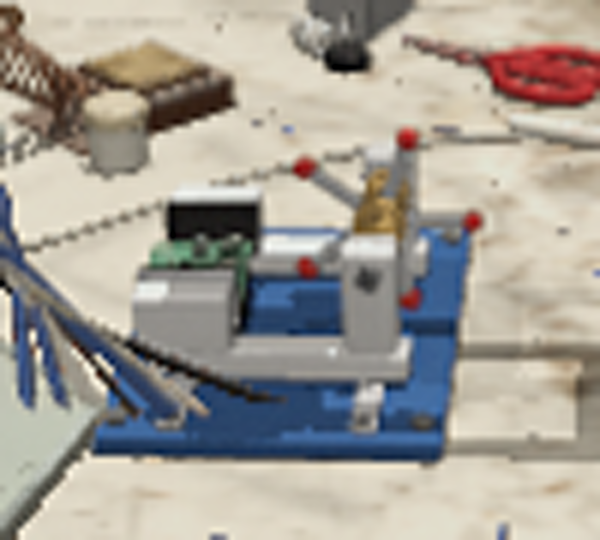

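Run:
```python
import cv2
a=cv2.imread('pics/w10.png')[60:135,215:335]; cv2.imwrite('pics/w10d.png',cv2.resize(a,None,fx=6.5,fy=6.5,interpolation=cv2.INTER_CUBIC))
```

```text
(no output)
```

View pics/w10d.png

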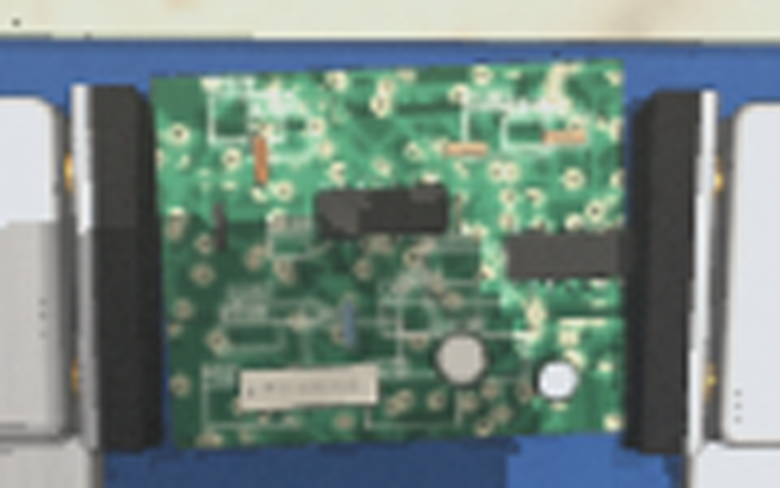

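Run:
```python
from fit2 import *
z=np.load('pics/w10st.npz'); d=wcam('w10',z['p'],z['q'])
g=lambda u,v:np.array([130+u/2.3,v/2.3]); k=lambda u,v:np.array([215+u/6.5,60+v/6.5])
obs=[(g(77,152),(.082,.115,.012)),(g(595,157),(.082,-.115,.012)),(g(566,507),(-.082,-.115,.012)),(g(103,505),(-.082,.115,.012))]
f=lambda p:np.concatenate([proj(d,W(p,l))-uv for uv,l in obs])
r=least_squares(f,[.5355,.003,-.124]);p=r.x;print(p,f(p).round(1))
c,n=np.cos(p[2]),np.sin(p[2])
def loc(X): v=np.array(X[:2])-p[:2]; return np.array([c*v[0]+n*v[1]-.045,-n*v[0]+c*v[1]])*1000
C={m:loc(onz(d,*k(*uv),.040)) for m,uv in dict(TL=(152,76),TR=(623,62),BL=(170,446),BR=(622,432)).items()}
print({m:v.round(1) for m,v in C.items()})
for a,b in(('TR','TL'),('BR','BL'),('BL','TL'),('BR','TR')):
    v=C[b]-C[a]; print(a,b,np.hypot(*v).round(1),np.arctan2(v[1],v[0]).round(3))
for m,uv in dict(LT=(150,88),LB=(160,450),RT=(638,92),RB=(626,455)).items(): print(m,loc(onz(d,*k(*uv),.061)).round(1))
```

```text
[ 0.53515925  0.00201616 -0.12958957] [-1.6 -0.8  1.9 -1.4  0.3  1.8 -0.6  1.5]
{'TL': array([28.1, 35.4]), 'TR': array([ 30.4, -32.1]), 'BL': array([-23.5,  33.9]), 'BR': array([-21. , -33.7])}
TR TL 67.5 1.605
BR BL 67.7 1.607
BL TL 51.6 0.029
BR TR 51.4 0.032
LT [24.  33.5]
LB [-23.4  33.2]
RT [ 23.9 -32.2]
RB [-23.7 -32.2]
```

```bash
python3 -c "
from rig import manip
s=manip.get_state();print(s['clock'],s['contact_force']);print(manip.sign_off())"
```

```text
11.4667 [ 0.18204819  0.67106982 -1.3459074 ]
the job is handed in; nothing more can be done
None
```

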